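# Put the pipe flange away in the latched parts case

### The job

Put the stray pipe flange away: press down the release tab on the parts case's cover and, keeping it pressed, slide the cover open, set the flange upright (plate down) on the floor of the compartment, and slide the cover fully shut again so that the tab springs back up and latches. Leave the other two fittings standing where they are.

Things in the scene. Friction and masses are not known exactly. Their poses are not given: they have to be found in the camera images.
- case: Blue plastic parts case fixed to the bench, 230 x 110 mm, 61 mm high. Origin: centre of its underside, at bench height; +x: the way the cover slides open; z up. The -x half is the compartment; the +x half has a fixed deck (top 50 mm up) with a 10 mm slot along its middle. Two rails along the sides (|y| 45 to 55 mm, tops 61 mm up) hold the grey cover.
- cover (a joint): Travel of the cover in m along the case's +x: 0 shut, 0.105 fully open. Shut, it reaches from x = -115 to +4 mm in the case's frame, 95 mm wide, upper face 57 mm above the bench. It rubs with about 1.5 N and stays where left; opened, it lies over the deck. At 0 a catch locks it (4 mm of play) while the tab is up.
- tab (a joint): How far the release tab is pressed, in m: 0 up, 0.009 at its stop; the spring takes 3 N at first, 9.5 N at the stop. 5 mm frees the catch (aim at 7 to 8). Keep it pressed for the first 15 mm of sliding; then the deck's edge holds it down about 5 mm, until the cover is shut and it springs up to 0 (shutting needs no pressing).
- tab_top (a point): Centre of the top of the release tab, a ribbed black pad 30 mm (along the slide) x 42 mm, standing 10 mm proud of the cover when up. It rides on the cover: with the cover shut it lies at x = -22 mm, y = 0, 67 mm above the bench in the case's frame. 1 mm beyond its +x edge stands the cover's grip rib.
- grip_rib (a point): Centre of the top of the grip rib, a bar across the cover at its +x end and part of it: 10 mm thick along the slide, 56 mm wide, 14 mm high over the cover (top 71 mm above the bench). With the cover shut it lies at x = -1 mm, y = 0 in the case's frame. Push its -x face (from over the tab) to open, its +x face to shut.
- compartment (a point): Point on the compartment's floor, mid mouth when the cover is open: x = -60 mm, y = 0, 5 mm up in the case's frame; fixed to the case. Inside, the compartment spans x -110 to 0 and y -49 to 49 mm and is 46 mm deep under the cover; the mouth left by the fully open cover spans x -110 to -10 and y -45 to 45 mm.
- flange: The pipe flange: bare metal, a round plate 60 mm across and 8 mm thick with four dark bolt holes and a round neck 32 mm across rising from it, 38 mm high overall. Origin: centre of the plate's underside; z is up along the neck. About 0.25 kg. It stands plate down on the bench.
- sleeve: A plain straight pipe sleeve of the same metal, 38 mm across, 45 mm high, on end. Origin: centre of its underside. Leave it alone.
- reducer: A stepped pipe reducer of the same metal, 48 mm across for the lower 22 mm and 32 mm above, 46 mm high. Origin: centre of its underside. Leave it alone.
Not all that is in view belongs to the job. What is shaped like the flange but orange or turquoise is not meant.

How it is judged:
By the outcome, as a careful person would: the job done as asked, in the order asked, and still so for the second after the job is handed in, with the robot touching nothing.
It also fails if it takes over 61 s, if anything falls off the work surface, if the arm or the gripper's body presses on something with over 40 N, if the wrist force passes 120 N, or if a joint passes its speed limit or range.

### The arm

A 6-joint arm with a two-finger parallel gripper is mounted at the origin on the work surface. World frame = base frame: x ahead of the robot, y to its left, z up, the work surface at z = 0. Lengths are in m, angles in rad, forces in N, time in s.
With the tool pointing down it reaches from about 0.25 to 0.725 m from the base axis. Payload 4 kg.
Tool frame: the origin (TCP) lies at the very end of the fingers, on their centre line; the grasp point (between the pads) lies 19 mm behind it; x points along the fingers, z is the direction in which the jaws open and shut, and the axes are right-handed (so a half turn about x gives the same grasp; the last joint's range is limited). The gripper opens to 85 mm and grips with 20 to 120 N. Pads are 22 mm wide; open, the fingers measure 114 mm over their backs; the gripper's body (76 mm by 85 mm) begins 54 mm behind the grasp point. The pads swing forward as they close: fully open they stand 13 mm farther back than shut.
Start: joints at [1.257, 0.241, 0.005, 1.335, 0, 1.571], TCP at [0.154, 0.476, 0.231] pointing down, gripper open.
Joint ranges: [-2.72, 2.72], [-1.05, 1.87], [-1.09, 1.28], [-1.99, 2.15], [-1.42, 1.44], [-3.14, 3.14]. Speed limits (rad/s): [2.79, 2.79, 3.14, 3.14, 3.14, 3.14].

### API

Orientations are given as a unit quaternion [x, y, z, w].
In Python, from workcell import bot gives the robot as it stands.
- The arm moves only by the tool apply_moves, never from a script. Its argument "targets" is one flat list of numbers, 7 for each row, row after row: the shift along the tool's x, y, z in units of 25 cm (1.0 is 25 cm), then the turn, a rotation vector about the tool's x, y, z in units of 0.5 rad (1.0 is 0.5 rad), then the opening, from 0 (shut) to 1 (fully open). In form: [tx, ty, tz, wx, wy, wz, claw, tx, ty, tz, wx, wy, wz, claw, ...]. A call has 1 to 12 rows; each row is the pose to reach, as a shift and turn from the pose commanded when the call began, along the tool's axes at that moment; what a row does not reach only later rows make up. A row lasts 1/12 s, in which the tool goes at most 41.7 mm and 7.16 degrees, less where a joint would pass 70% of its speed; a pose out of reach is approached as far as the arm can. A call with a number of a shift or a turn outside -1 to 1 is refused whole. A call with a gripper value outside its range is refused whole. The fingers move at their own pace and stop on an object; the grip force is fixed at half the most. Time passes only in rows, so rows that repeat a pose let the fingers close. It gives the time, the measured TCP pose, the force and the opening at its end, in the units of the state.
- bot.get_obs(): the state, without advancing time (a new reading comes with each control period).
- bot.camera(name): name is "scene" or "side" or "wrist"; returns (picture, depth): 420x560x3 uint8, red, green, blue; 420x560 float32, m along the optical axis (not along the pixel's ray), 0 where there is no reading.
- bot.camera_params(name): a dict with "fx", "fy", "cx", "cy" (pixels), "T" (4x4, takes a point from camera to world coordinates); the wrist camera has in their place "tool_from_camera" (4x4, takes a point from camera to tool coordinates, whose origin is the TCP and whose axes are the tool frame's). Camera axes: x right, y up, looking along -z (the intrinsics and any distortion apply to the point x, -y, -z); pixel columns grow to the right and rows downward; lengths in m; the calibration is good to about 2 mm. A picture is of the moment at which its call begins: read the wrist's pose just before it. camera_params takes no time and is no camera call.
- bot.job_done(): hands the job in, once; it reports no verdict.
The state is a dict: "clock": time; "joint_pos": joint angles; "joint_vel": joint speeds; "tau": joint torques, N m; "eef_pos": TCP position; "tool_rot": TCP orientation; "ft_force": force on the tool from outside, world axes, zero at the start; "ft_torque": the same for the moment, N m; "grip_width": finger opening in m.
Only numpy, scipy, OpenCV 4.12 (cv2) and the standard library are available. Lean on these libraries where they do the work, as an engineer would, in place of code of your own. Each camera call takes 0.05 s, during which the arm holds its last target.

## Working session

There is one attempt and no reset: what is moved stays moved. The work goes in short steps, Python scripts to look and compute and a tool call to move; the robot and the scene stay as the last step left them, time stands still between calls to the robot, and variables do not carry over. Pictures are saved under pics/ and viewed, and the job is handed in when it is done.

Besides the shell and the picture viewer there is one more tool, called as name(argument=value, ...) on one line, values as JSON. apply_moves: Moves the arm, as the interface text tells. Its arguments: {"type":"object","properties":{"targets":{"type":"array"}},"required":["targets"]}

```bash
mkdir -p pics; ls
cat > h.py <<'E'
import numpy as np, cv2
from workcell import bot
from scipy.spatial.transform import Rotation as R
def snap(name,fn):
    o=bot.get_obs(); im,d=bot.camera(name); cv2.imwrite('pics/'+fn+'.png',im[:,:,::-1]); np.savez('pics/'+fn+'.npz',im=im,d=d,p=o['eef_pos'],q=o['tool_rot']); return im,d
def Tof(name,z=None):
    P=bot.camera_params(name)
    if name!='wrist': return P,np.array(P['T'])
    T=np.eye(4);T[:3,:3]=R.from_quat(z['q']).as_matrix();T[:3,3]=z['p']
    return P,T@np.array(P['tool_from_camera'])
def ray(name,u,v,z=None):
    P,T=Tof(name,z)
    k=P.get('dist',P.get('distortion'))
    d=np.array([(u-P['cx'])/P['fx'],-(v-P['cy'])/P['fy'],-1.])
    return T[:3,3],T[:3,:3]@d
def onplane(name,u,v,h,z=None):
    o,d=ray(name,u,v,z); return o+d*(h-o[2])/d[2]
def withdepth(name,u,v,dep,z=None):
    o,d=ray(name,u,v,z); return o+d*dep
E
python3 - <<'E'
from h import *
for n in ['scene','side','wrist']:
    snap(n,n+'0'); print(n,bot.camera_params(n))
print(bot.get_obs())
E
```

```text
pics
scene {'fx': 511.38023409142187, 'fy': 511.38023409142187, 'cx': 277.83305226939484, 'cy': 209.7774033797632, 'T': array([[ 0.52725816, -0.55928042,  0.63969074,  1.18378791],
       [ 0.84956571,  0.3333492 , -0.40879874, -0.59767066],
       [ 0.01539274,  0.75900179,  0.65090656,  0.79770582],
       [ 0.        ,  0.        ,  0.        ,  1.        ]])}
side {'fx': 534.2603517852523, 'fy': 534.2603517852523, 'cx': 284.74673559494954, 'cy': 206.39315321555267, 'T': array([[ 0.97229055,  0.13879624, -0.18811349,  0.28009208],
       [-0.23251675,  0.49075707, -0.83969843, -1.14373946],
       [-0.02422895,  0.86017039,  0.50943091,  0.66700849],
       [ 0.        ,  0.        ,  0.        ,  1.        ]])}
wrist {'fx': 355.09811606424415, 'fy': 355.09811606424415, 'cx': 283.73252786983056, 'cy': 215.44946707364025, 'tool_from_camera': array([[ 1.39304308e-04,  2.73531708e-01, -9.61862977e-01,
        -1.43545779e-01],
       [-2.75129325e-04,  9.61862960e-01,  2.73531663e-01,
         6.99480878e-02],
       [ 9.99999952e-01,  2.26532573e-04,  2.09248248e-04,
        -4.36901380e-04],
       [ 0.00000000e+00,  0.00000000e+00,  0.00000000e+00,
         1.00000000e+00]])}
{'clock': 0.15, 'joint_pos': array([1.25700828e+00, 2.41252949e-01, 4.04819284e-03, 1.33524216e+00,
       6.81321542e-06, 1.57082086e+00]), 'joint_vel': array([-0.00118007, -0.00200645,  0.00318849, -0.00070642,  0.00056485,
       -0.000152  ]), 'tau': array([-1.55931699e-03, -3.72634578e+01,  2.52638394e+01,  1.23583322e-02,
       -1.04729479e-04,  9.40923606e-07]), 'eef_pos': array([0.15417895, 0.47512076, 0.23061652]), 'tool_rot': array([-0.41606711,  0.57246262,  0.41538479,  0.57151569]), 'ft_force': array([-0.11025904, -0.91893196,  0.17429662]), 'ft_torque': array([-0.02941747, -0.01406413, -0.00555231]), 'grip_width': 0.08558006443096172}
```

View pics/scene0.png

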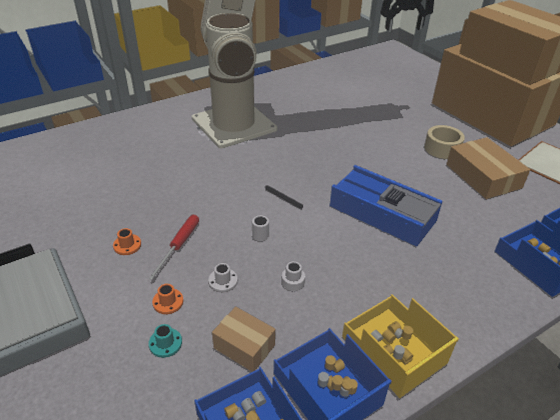

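View pics/side0.png

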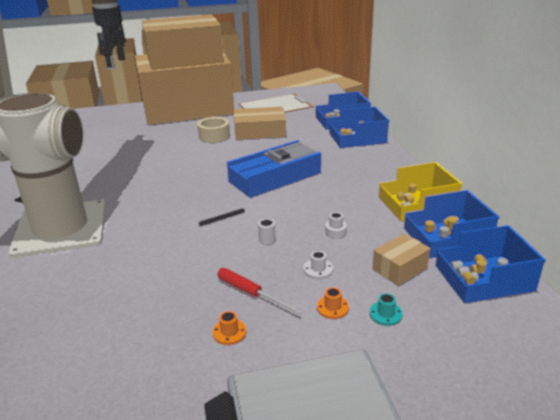

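View pics/wrist0.png

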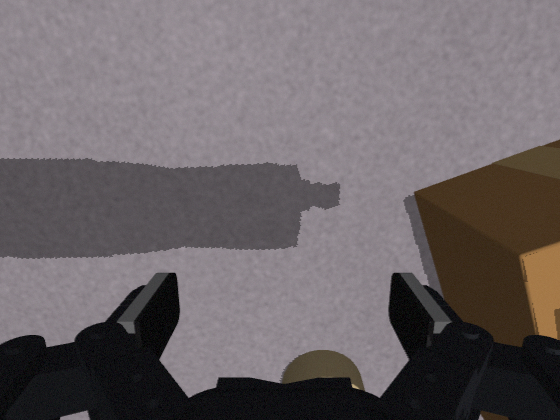

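Run:
```python
from h import *
a=cv2.imread('pics/scene0.png'); b=cv2.imread('pics/side0.png')
c1=cv2.resize(a[215:300,190:320],(520,340),interpolation=cv2.INTER_CUBIC)
c2=cv2.resize(a[160:250,320:450],None,fx=4,fy=4,interpolation=cv2.INTER_CUBIC)
cv2.imwrite('pics/c1.png',c1);cv2.imwrite('pics/c2.png',c2)
for n,pts in dict(scene=[(223,268),(223,283),(293,267),(260,219),(395,197),(360,190),(405,203),(384,193),(420,205),(433,206)],side=[(318,256),(336,217),(278,155)]).items():
    z=np.load(f'pics/{n}0.npz')
    for u,v in pts: print(n,u,v,withdepth(n,u,v,z['d'][v,u]).round(4))
# case blue points
z=np.load('pics/scene0.npz');hsv=cv2.cvtColor(z['im'],cv2.COLOR_RGB2HSV)
m=(hsv[...,0]>105)&(hsv[...,0]<125)&(hsv[...,1]>150);m[:160]=0;m[250:]=0;m[:,:325]=0;m[:,450:]=0
vs,us=np.nonzero(m); P=np.array([withdepth('scene',u,v,z['d'][v,u]) for u,v in zip(us,vs)])
print(len(P),np.percentile(P[:,2],[1,50,90,99]))
t=P[(P[:,2]>.054)&(P[:,2]<.068)]
r=cv2.minAreaRect((t[:,:2]*1000).astype(np.float32));print(r,cv2.boxPoints(r),len(t))
```

```text
scene 223 268 [ 0.5353 -0.3109  0.0401]
scene 223 283 [ 0.5467 -0.3185  0.0106]
scene 293 267 [ 0.6099 -0.1922  0.046 ]
scene 260 219 [ 0.4514 -0.1759  0.0459]
scene 395 197 [0.5655 0.1122 0.0685]
scene 360 190 [0.487  0.0769 0.0496]
scene 405 203 [0.5833 0.1291 0.0564]
scene 384 193 [0.5435 0.0981 0.0708]
scene 420 205 [0.6065 0.1531 0.0569]
scene 433 206 [0.625  0.175  0.0578]
side 318 256 [ 0.5309 -0.3143  0.0385]
side 336 217 [ 0.6065 -0.1976  0.0475]
side 278 155 [0.5445 0.0999 0.0711]
1224 [0.04784559 0.052332   0.0628349  0.06461993]
((539.7979125976562, 108.9189682006836), (225.77415466308594, 112.69744873046875), 21.48504066467285) [[414.11682  120.00638 ]
 [455.3932    15.139908]
 [665.479     97.83156 ]
 [624.20264  202.69803 ]] 490
```

View pics/c1.png

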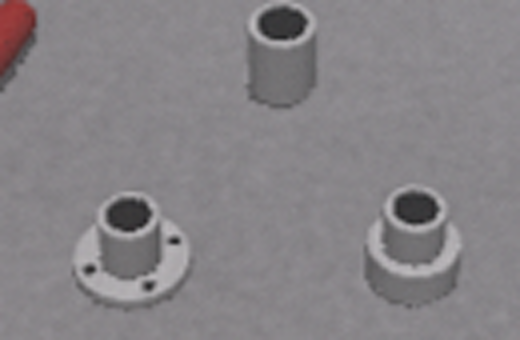

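View pics/c2.png

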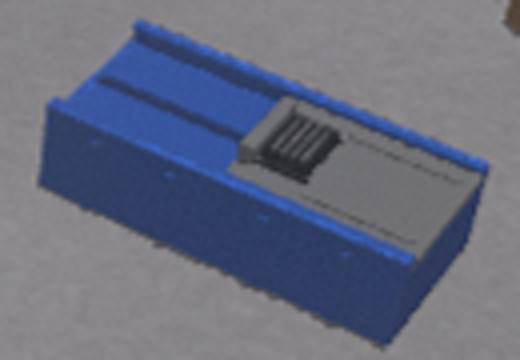

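```bash
cat >> h.py <<'E'
def down(az): # tool x down, tool y at azimuth az (deg)
    a=np.radians(az); y=np.array([np.cos(a),np.sin(a),0]); x=np.array([0,0,-1.]); return R.from_matrix(np.c_[x,y,np.cross(x,y)])
def plan(pos,az,base=None):
    o=bot.get_obs(); p=np.array(o['eef_pos']);r=R.from_quat(o['tool_rot'])
    if base is not None: p,r=np.array(base[0]),base[1]
    s=r.inv().apply(np.array(pos)-p)/.25; w=(r.inv()*down(az)).as_rotvec()/.5
    m=r.as_matrix(); print('clock',o['clock'],'p',p.round(4),'toolx',m[:,0].round(3),'y az',np.degrees(np.arctan2(m[1,1],m[0,1])).round(2),'F',np.round(o['ft_force'],2),'w',round(o['grip_width'],4))
    print('shift',s.round(4),'turn',w.round(4))
E
python3 -c "
from h import *
plan([.49,.09,.26],21.5)
plan([.35,.3,.26],47)"
```

```text
clock 0.15 p [0.1542 0.4751 0.2306] toolx [-0.001 -0.002 -1.   ] y az 162.02 F [-0.11 -0.92  0.17] w 0.0856
shift [-0.1158 -1.7532 -1.0508] turn [ 4.9051e+00 -1.5000e-03  4.0000e-03]
clock 0.15 p [0.1542 0.4751 0.2306] toolx [-0.001 -0.002 -1.   ] y az 162.02 F [-0.11 -0.92  0.17] w 0.0856
shift [-0.1168 -0.9613 -0.4247] turn [ 4.0149e+00 -2.1000e-03  3.3000e-03]
```

apply_moves(targets=[-0.02,-0.16,-0.07,0.2,0,0,0,-0.04,-0.32,-0.14,0.4,0,0,0,-0.06,-0.48,-0.21,0.6,0,0,0,-0.08,-0.64,-0.28,0.8,0,0,0,-0.1,-0.8,-0.35,1,0,0,0,-0.11,-0.96,-0.42,1,0,0,0,-0.11,-0.96,-0.42,1,0,0,0])

```text
clock: 0.73
eef_pos: [0.3534, 0.2983, 0.2592]
tool_rot: [-0.26, 0.657, 0.259, 0.658]
ft_force: [-0.5, 0.2, -0.8]
grip_width: 0.0003
```

```bash
python3 -c "
from h import *
print(bot.get_obs()['joint_pos'].round(3))
plan([.49,.09,.26],21.5)
plan([.49,.09,.26],201.5)"
```

```text
[ 0.702  0.155 -0.03   1.385 -0.002  1.522]
clock 0.7333 p [0.3534 0.2983 0.2592] toolx [ 0.002 -0.001 -1.   ] y az 133.07 F [-0.51  0.16 -0.78] w 0.0003
shift [-0.0014 -0.9819 -0.1697] turn [3.8945e+00 4.9000e-03 1.5000e-03]
clock 0.7333 p [0.3534 0.2983 0.2592] toolx [ 0.002 -0.001 -1.   ] y az 133.07 F [-0.51  0.16 -0.78] w 0.0003
shift [-0.0014 -0.9819 -0.1697] turn [-2.3887e+00 -1.3000e-03  4.4000e-03]
```

```bash
python3 -c "
from h import *
plan([.6,.13,.26],201.5)"
```

```text
clock 0.7333 p [0.3534 0.2983 0.2592] toolx [ 0.002 -0.001 -1.   ] y az 133.07 F [-0.51  0.16 -0.78] w 0.0003
shift [-7.0000e-04 -1.1655e+00  2.6090e-01] turn [-2.3887e+00 -1.3000e-03  4.4000e-03]
```

apply_moves(targets=[0,-0.15,0.03,-0.2,0,0,0,0,-0.3,0.06,-0.4,0,0,0,0,-0.45,0.1,-0.6,0,0,0,0,-0.6,0.13,-0.8,0,0,0,0,-0.75,0.17,-1,0,0,0])

```text
clock: 1.15
eef_pos: [0.5108, 0.1929, 0.2586]
tool_rot: [-0.417, 0.571, 0.417, 0.571]
ft_force: [0.5, 0.7, 0.7]
grip_width: 0.0002
```

```bash
python3 -c "
from h import *
plan([.6,.13,.26],201.5)"
```

```text
clock 1.15 p [0.5108 0.1929 0.2586] toolx [-0.001 -0.    -1.   ] y az 162.29 F [0.53 0.74 0.73] w 0.0002
shift [-0.0059 -0.4163 -0.1312] turn [-1.3688e+00 -4.0000e-04 -1.3000e-03]
```

apply_moves(targets=[0,-0.15,-0.05,-0.2,0,0,0,0,-0.3,-0.1,-0.4,0,0,0,0,-0.416,-0.13,-0.6,0,0,0,0,-0.416,-0.13,-0.8,0,0,0,0,-0.416,-0.13,-1,0,0,0])

```text
clock: 1.57
eef_pos: [0.6, 0.1296, 0.257]
tool_rot: [-0.544, 0.452, 0.545, 0.45]
ft_force: [-0.1, -0.4, 0.2]
grip_width: -0.0002
```

apply_moves(targets=[0,0,0,-0.2,0,0,0,0,0,0,-0.38,0,0,0,0,0,0,-0.38,0,0,0,0,0,0,-0.38,0,0,0])

```text
clock: 1.9
eef_pos: [0.5986, 0.1314, 0.2583]
tool_rot: [-0.584, 0.399, 0.584, 0.398]
ft_force: [-0.0, 0.2, -0.2]
grip_width: 0.0001
```

```bash
python3 -c "
from h import *
plan([.6,.13,.26],201.5)
snap('wrist','w1')"
```

```text
clock 1.9 p [0.5986 0.1314 0.2583] toolx [-0.001 -0.    -1.   ] y az -158.58 F [-0.04  0.15 -0.19] w 0.0001
shift [-0.0067 -0.0032 -0.0074] turn [-0.0028  0.0003 -0.0019]
```

View pics/w1.png

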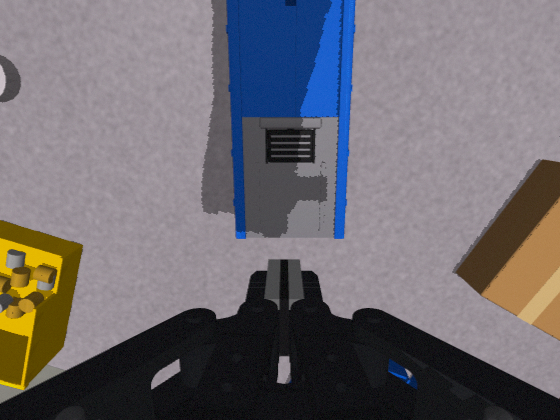

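```bash
cat > m.py <<'E'
from h import *
z=np.load('pics/w1.npz');im=z['im'];hsv=cv2.cvtColor(im,cv2.COLOR_RGB2HSV)
m=((hsv[...,0]>100)&(hsv[...,0]<130)&(hsv[...,1]>140)).astype(np.uint8);m[245:]=0
L=[];Rr=[]
for v in range(20,236):
    us=np.nonzero(m[v])[0]
    us=us[(us>200)&(us<380)]
    if len(us)>4: L.append((us.min(),v));Rr.append((us.max()+1,v))
def fit(pts,h):
    P=np.array([onplane('wrist',u,v,h,z)[:2] for u,v in pts])
    for _ in range(3):
        vx,vy,x,y=cv2.fitLine(P.astype(np.float32),cv2.DIST_HUBER,0,1e-4,1e-4).ravel()
        r=abs((P[:,0]-x)*vy-(P[:,1]-y)*vx);P=P[r<max(.001,2*np.median(r))]
    return np.degrees(np.arctan2(vy,vx)),np.array([x,y]),len(P)
for n,p in(('L',L),('R',Rr)): print(n,fit(p,.061))
c=np.array([np.cos(np.radians(201.5)),np.sin(np.radians(201.5))])
aL,pL,_=fit(L,.061);aR,pR,_=fit(Rr,.061)
print('width',abs(np.cross(c,pL-pR)))
for nm,u,v,h in [('tabc',290.5,145.5,.067),('ribtop',290.5,121,.071),('cornerL',235,238,.061),('cornerR',344,238,.061),('tabtopL',266,128,.067),('tabbotR',315,163,.067)]:
    print(nm,onplane('wrist',u,v,h,z).round(4),withdepth('wrist',u,v,z['d'][int(v),int(u)],z).round(4))
cv2.imwrite('pics/w1c.png',cv2.resize(im[100:250,220:360,::-1],None,fx=4,fy=4,interpolation=cv2.INTER_CUBIC))
E
python3 m.py
```

```text
L (np.float32(21.542166), array([0.5655604 , 0.06639989], dtype=float32), 194)
R (np.float32(21.355957), array([0.5223411, 0.1671986], dtype=float32), 208)
width 0.10962482148361785
tabc [0.5566 0.1218 0.067 ] [0.5566 0.1218 0.0672]
ribtop [0.5362 0.1136 0.071 ] [0.5362 0.1135 0.0724]
cornerL [0.6636 0.1038 0.061 ] [0.6866 0.1034 0.0007]
cornerR [0.6232 0.2069 0.061 ] [0.6391 0.2248 0.0007]
tabtopL [0.5502 0.0951 0.067 ] [0.55   0.0952 0.0712]
tabbotR [0.5633 0.1493 0.067 ] [0.5641 0.1504 0.0584]m.py:18: DeprecationWarning: Arrays of 2-dimensional vectors are deprecated. Use arrays of 3-dimensional vectors instead. (deprecated in NumPy 2.0)
  print('width',abs(np.cross(c,pL-pR)))
```

View pics/w1c.png

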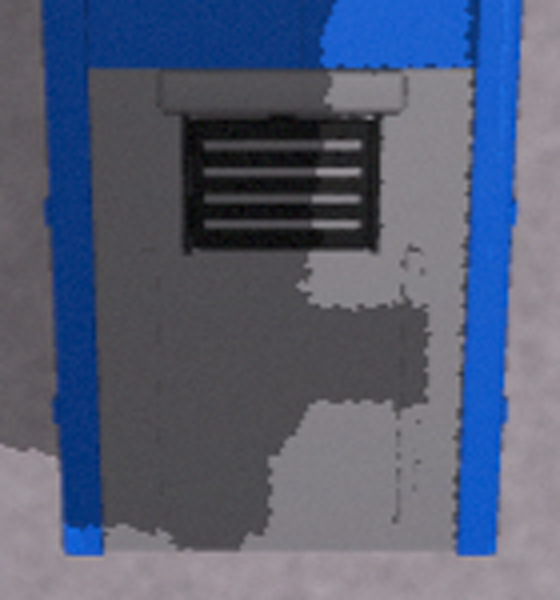

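```bash
cat >> h.py <<'E'
O=np.array([.5364,.1133]);AZ=201.45;C=np.array([np.cos(np.radians(AZ)),np.sin(np.radians(AZ))]);N=np.array([-C[1],C[0]])
def case(x,y,z): return np.r_[O+x*C+y*N,z]
def incase(): 
    p=np.array(bot.get_obs()['eef_pos']);d=p[:2]-O;print('in case mm',(d@C*1000).round(1),(d@N*1000).round(1),(p[2]*1000).round(1))
E
python3 -c "
from h import *
plan(case(-19,0,75)*0+case(-.019,0,.078),AZ)"
```

```text
clock 1.95 p [0.5986 0.1315 0.2585] toolx [-0.001 -0.    -1.   ] y az -158.57 F [0.06 0.47 0.3 ] w -0.0001
shift [0.722  0.1817 0.0229] turn [-0.0005  0.0003 -0.0014]
```

apply_moves(targets=[0.13,0.06,0.01,0,0,0,0,0.27,0.12,0.02,0,0,0,0,0.4,0.182,0.023,0,0,0,0,0.52,0.182,0.023,0,0,0,0,0.62,0.182,0.023,0,0,0,0,0.68,0.182,0.023,0,0,0,0,0.72,0.182,0.023,0,0,0,0,0.72,0.182,0.023,0,0,0,0])

```text
clock: 2.62
eef_pos: [0.5526, 0.1199, 0.0765]
tool_rot: [-0.583, 0.399, 0.586, 0.397]
ft_force: [-0.2, -0.1, -0.4]
grip_width: 0.0005
```

```bash
python3 -c "
from h import *
plan(case(-.019,0,.0595),AZ);incase()
snap('wrist','w2');snap('side','s2')"
```

```text
clock 2.6167 p [0.5526 0.1199 0.0765] toolx [-0.004 -0.001 -1.   ] y az -158.49 F [-0.22 -0.06 -0.43] w 0.0005
shift [ 0.0679 -0.0064 -0.0008] turn [ 0.002   0.0013 -0.0089]
in case mm -17.5 -0.2 76.5
```

View pics/w2.png

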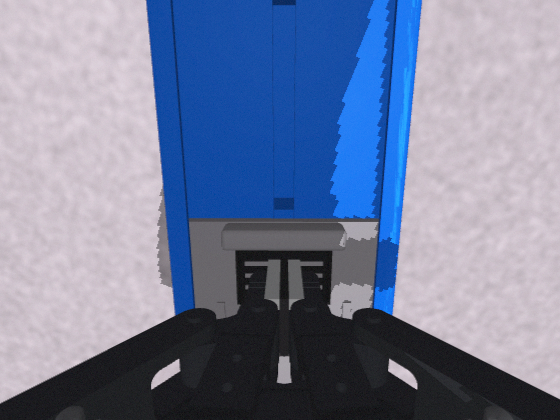

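apply_moves(targets=[0.015,-0.006,0,0,0,0,0,0.03,-0.006,0,0,0,0,0,0.045,-0.006,0,0,0,0,0,0.056,-0.006,0,0,0,0,0,0.068,-0.006,0,0,0,0,0,0.068,-0.006,0,0,0,0,0])

```text
clock: 3.22
eef_pos: [0.5564, 0.1208, 0.0624]
tool_rot: [0.585, -0.397, -0.584, -0.398]
ft_force: [-0.5, -0.7, 6.9]
grip_width: 0.0
```

```bash
python3 -c "
from h import *
plan(case(-.019,0,.0595),AZ);incase()
im,d=snap('side','s3')
cv2.imwrite('pics/s3c.png',cv2.resize(im[100:220,200:360,::-1],None,fx=4,fy=4))"
```

```text
clock 3.2167 p [0.5564 0.1208 0.0624] toolx [ 0.002  0.    -1.   ] y az -158.45 F [-0.5  -0.66  6.91] w 0.0
shift [0.0114 0.0094 0.0012] turn [ 0.0035 -0.0006  0.0033]
in case mm -21.3 0.3 62.4
```

View pics/s3c.png

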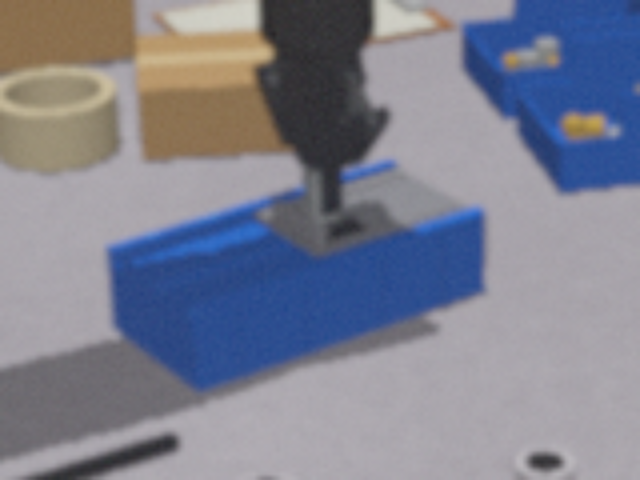

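apply_moves(targets=[0.01,0,0,0,0,0,0,0.01,0,0,0,0,0,0,0.01,0.01,0,0,0,0,0,0.01,0.02,0,0,0,0,0,0.01,0.03,0,0,0,0,0,0.01,0.04,0,0,0,0,0,0.01,0.05,0,0,0,0,0,0.01,0.06,0,0,0,0,0,0.01,0.07,0,0,0,0,0,0.01,0.08,0,0,0,0,0,0.01,0.09,0,0,0,0,0,0.01,0.1,0,0,0,0,0])

```text
clock: 4.27
eef_pos: [0.5348, 0.1123, 0.0612]
tool_rot: [0.586, -0.396, -0.583, -0.399]
ft_force: [1.8, 0.6, 6.7]
grip_width: 0.0002
```

```bash
python3 -c "
from h import *
plan(case(.088,0,.0605),AZ);incase()
snap('wrist','w4')"
```

```text
clock 4.2667 p [0.5348 0.1123 0.0612] toolx [ 0.006  0.002 -1.   ] y az -158.44 F [1.85 0.61 6.72] w 0.0002
shift [0.0009 0.3445 0.0019] turn [ 0.004  -0.0005  0.0116]
in case mm 1.9 0.3 61.2
```

View pics/w4.png

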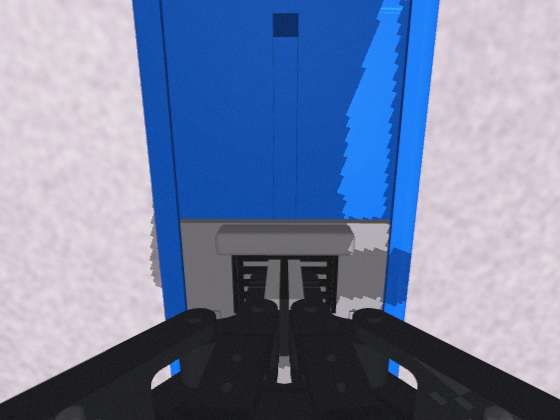

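apply_moves(targets=[0,0.02,0,0,0,0,0,0,0.05,0,0,0,0,0,0,0.08,0,0,0,0,0,0,0.11,0,0,0,0,0,0,0.14,0,0,0,0,0,0,0.17,0,0,0,0,0,0,0.2,0,0,0,0,0,0,0.23,0,0,0,0,0,0,0.26,0,0,0,0,0,0,0.29,0,0,0,0,0,0,0.32,0,0,0,0,0,0,0.335,0,0,0,0,0])

```text
clock: 5.32
eef_pos: [0.457, 0.0816, 0.0612]
tool_rot: [0.586, -0.396, -0.583, -0.4]
ft_force: [4.0, 2.6, 6.8]
grip_width: -0.0003
```

apply_moves(targets=[0,0.01,0,0,0,0,0,0,0.014,0,0,0,0,0,0,0.014,0,0,0,0,0])

```text
clock: 5.57
eef_pos: [0.4557, 0.0808, 0.0616]
tool_rot: [0.587, -0.395, -0.583, -0.4]
ft_force: [3.9, 2.2, 6.7]
grip_width: 0.0003
```

```bash
python3 -c "
from h import *
plan(case(.088,0,.0605),AZ);incase()
snap('wrist','w5')"
```

```text
clock 5.5667 p [0.4557 0.0808 0.0616] toolx [ 0.009  0.003 -1.   ] y az -158.43 F [3.87 2.17 6.68] w 0.0003
shift [0.0044 0.0039 0.0028] turn [ 0.0042 -0.001   0.02  ]
in case mm 87.0 0.7 61.6
```

View pics/w5.png

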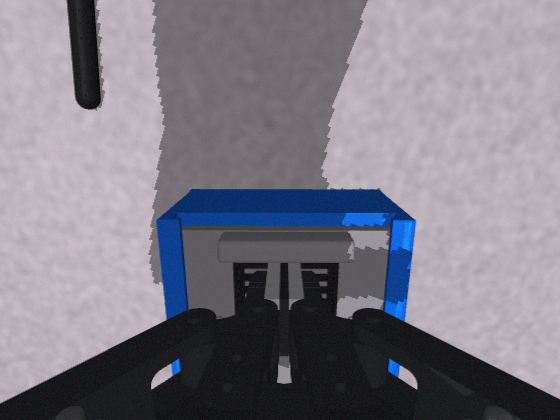

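apply_moves(targets=[0,0.008,0,0,0,0,0,0,0.016,0,0,0,0,0,0,0.016,0,0,0,0,0])

```text
clock: 5.87
eef_pos: [0.4556, 0.0807, 0.0621]
tool_rot: [0.588, -0.392, -0.581, -0.402]
ft_force: [12.6, 5.8, -0.1]
grip_width: -0.0
```

```bash
python3 -c "
from h import *
incase();plan([.48,-.22,.25],201.5)
o=np.array([.543,-.314]);print(np.hypot(*o))"
```

```text
in case mm 87.1 0.8 62.1
clock 5.8667 p [0.4556 0.0807 0.0621] toolx [ 0.016  0.006 -1.   ] y az -158.4 F [12.62  5.82 -0.09] w -0.0
shift [-0.7571  0.3389 -1.1546] turn [ 0.0034 -0.0006  0.0347]
0.627251943002172
```

apply_moves(targets=[-0.05,-0.016,0,0,0,0,0,-0.18,-0.016,0,0,0,0,0.2,-0.32,-0.06,-0.1,0,0,0,0.7,-0.46,-0.1,-0.25,0,0,0,0.7,-0.6,-0.1,-0.36,0,0,0,0.7,-0.7,-0.1,-0.5,0,0,0,0.7,-0.75,-0.1,-0.66,0,0,0,0.7,-0.75,-0.1,-0.82,0,0,0,0.7,-0.75,-0.1,-0.97,0,0,0,0.7,-0.75,-0.1,-1,0,0,0,0.7,-0.75,-0.1,-1,0,0,0,0.7])

```text
clock: 6.78
eef_pos: [0.5635, -0.1495, 0.246]
tool_rot: [0.584, -0.4, -0.583, -0.399]
ft_force: [-0.3, 0.2, -0.5]
grip_width: 0.0595
```

```bash
python3 -c "
from h import *
plan([.587,-.297,.25],201.5)"
```

```text
clock 6.7833 p [ 0.5635 -0.1495  0.246 ] toolx [ 0.    -0.001 -1.   ] y az -158.76 F [-0.28  0.22 -0.5 ] w 0.0595
shift [-0.0154  0.1263 -0.5839] turn [-0.0089 -0.0022 -0.0006]
```

apply_moves(targets=[0,0.03,-0.15,0,0,0,0.7,0,0.06,-0.3,0,0,0,0.7,0,0.09,-0.45,0,0,0,0.7,0,0.126,-0.58,0,0,0,0.7,0,0.126,-0.58,0,0,0,0.7,0,0.126,-0.58,0,0,0,0.7])

```text
clock: 7.28
eef_pos: [0.586, -0.2927, 0.2454]
tool_rot: [-0.583, 0.398, 0.585, 0.398]
ft_force: [-0.3, 0.5, 0.3]
grip_width: 0.0596
```

```bash
python3 -c "
from h import *
plan([.587,-.297,.25],201.5)
snap('wrist','w6')"
```

```text
clock 7.2833 p [ 0.586  -0.2927  0.2454] toolx [-0.002  0.002 -1.   ] y az -158.59 F [-0.35  0.52  0.29] w 0.0596
shift [-0.0186  0.0027 -0.0174] turn [-0.0032  0.0043 -0.0025]
```

View pics/w6.png

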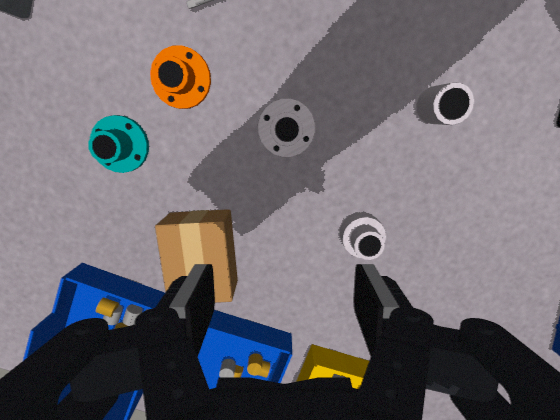

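```bash
python3 -c "
from h import *
z=np.load('pics/w6.npz');im=z['im'];d=z['d']
g=cv2.cvtColor(im,cv2.COLOR_RGB2GRAY)
m=(g<60).astype(np.uint8)
n,l,s,c=cv2.connectedComponentsWithStats(m[90:165,250:325])
for i in range(1,n): print(s[i],c[i]+[250,90])
# height mask via depth
P,T=Tof('wrist',z)
v,u=np.mgrid[90:165,245:330];dd=d[90:165,245:330]
X=np.stack([(u-P['cx'])/P['fx']*dd,-(v-P['cy'])/P['fy']*dd,-dd],-1)@T[:3,:3].T+T[:3,3]
h=X[...,2];print(np.percentile(h,[2,20,50,80,98]).round(4))
k=(h>.005)&(h<.014);pl=X[k][:,:2];r=cv2.minEnclosingCircle((pl*1000).astype(np.float32));print('plate',r,k.sum())
k=(h>.03)&(h<.046);pl=X[k][:,:2];print('neck',cv2.minEnclosingCircle((pl*1000).astype(np.float32)),np.median(h[k]))
print(onplane('wrist',287,130,.038,z),onplane('wrist',286.5,128,.008,z))
"
```

```text
[44 15  6  6 28] [296.53571429 107.46428571]
[14 25  6  6 26] [266.34615385 117.34615385]
[ 25  27  24  25 446] [286.37892377 129.01345291]
[53 46  6  6 24] [305.66666667 138.375     ]
[24 55  5  6 23] [275.91304348 147.7826087 ]
[-0.0005  0.0006  0.0018  0.0096  0.0402]
plate ((532.0098876953125, -310.8526916503906), 29.930639266967773) 1763
neck ((531.9697875976562, -310.7475280761719), 15.873452186584473) 0.03922167635271806
[ 0.53257748 -0.30976885  0.038     ] [ 0.53186577 -0.31024536  0.008     ]
```

```bash
python3 -c "
from h import *
plan([.532,-.3107,.06],AZ)"
```

```text
clock 7.3333 p [ 0.5862 -0.2913  0.2459] toolx [-0.002  0.002 -1.   ] y az -158.48 F [0.84 0.29 0.86] w 0.0598
shift [0.7436 0.2295 0.006 ] turn [ 0.0024  0.0041 -0.0018]
```

apply_moves(targets=[0.08,0.08,0,0,0,0,0.7,0.2,0.16,0,0,0,0,0.7,0.34,0.23,0.006,0,0,0,0.7,0.48,0.23,0.006,0,0,0,0.7,0.6,0.23,0.006,0,0,0,0.7,0.7,0.23,0.006,0,0,0,0.7,0.74,0.23,0.006,0,0,0,0.7,0.74,0.23,0.006,0,0,0,0.7,0.74,0.23,0.006,0,0,0,0.7])

```text
clock: 8.08
eef_pos: [0.5332, -0.3104, 0.0626]
tool_rot: [0.585, -0.397, -0.585, -0.397]
ft_force: [0.4, -0.7, 0.6]
grip_width: 0.0599
```

```bash
python3 -c "
from h import *
plan([.532,-.3107,.013],AZ)
snap('wrist','w7')"
```

```text
clock 8.0833 p [ 0.5332 -0.3104  0.0626] toolx [ 0.  0. -1.] y az -158.34 F [ 0.41 -0.71  0.58] w 0.0599
shift [0.1984 0.0049 0.0005] turn [ 0.0072 -0.0001  0.0005]
```

View pics/w7.png

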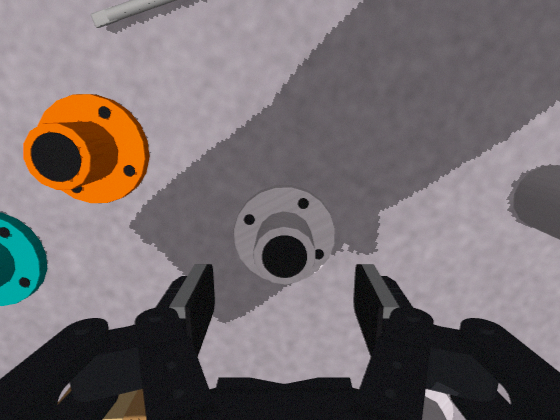

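apply_moves(targets=[0.06,0.005,0,0,0,0,0.7,0.12,0.005,0,0,0,0,0.7,0.17,0.005,0,0,0,0,0.7,0.198,0.005,0,0,0,0,0.7,0.198,0.005,0,0,0,0,0.7,0.198,0.005,0,0,0,0,0.5,0.198,0.005,0,0,0,0,0.3,0.198,0.005,0,0,0,0,0.2,0.198,0.005,0,0,0,0,0.2,0.198,0.005,0,0,0,0,0.2])

```text
clock: 8.97
eef_pos: [0.5328, -0.3126, 0.0142]
tool_rot: [0.586, -0.397, -0.583, -0.398]
ft_force: [-0.1, 0.2, 7.0]
grip_width: 0.0303
```

```bash
python3 -c "
from h import *
plan([.532,-.3107,.013],AZ)
snap('wrist','w8')"
```

```text
clock 8.9667 p [ 0.5328 -0.3126  0.0142] toolx [ 0.003 -0.001 -1.   ] y az -158.44 F [-0.07  0.23  6.99] w 0.0303
shift [0.005  0.0001 0.0082] turn [ 0.0038 -0.005   0.0048]
```

View pics/w8.png

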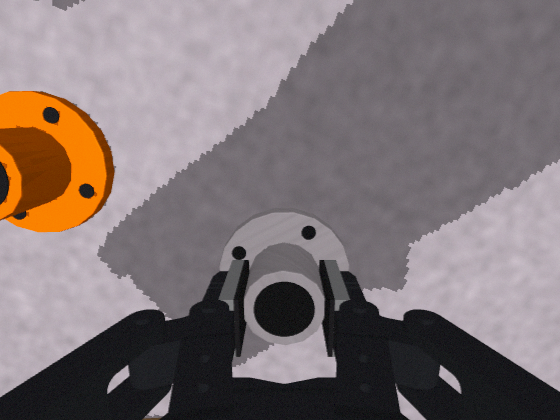

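apply_moves(targets=[-0.03,0,0,0,0,0,0,-0.1,0,0,0,0,0,0,-0.2,0,0,0,0,0,0,-0.32,0,0,0,0,0,0,-0.44,0,0,0,0,0,0,-0.54,0,0,0,0,0,0,-0.6,0,0,0,0,0,0,-0.6,0,0,0,0,0,0])

```text
clock: 9.68
eef_pos: [0.5335, -0.3132, 0.1671]
tool_rot: [0.587, -0.398, -0.582, -0.398]
ft_force: [0.8, -0.7, -0.5]
grip_width: 0.0301
```

```bash
python3 -c "
from h import *
plan(case(-.06,0,.165),AZ)
snap('wrist','w9')"
```

```text
clock 9.6833 p [ 0.5335 -0.3132  0.1671] toolx [ 0.007 -0.004 -1.   ] y az -158.45 F [ 0.78 -0.74 -0.47] w 0.0301
shift [ 0.0026 -0.8776  1.5822] turn [ 0.0035 -0.0127  0.0096]
```

View pics/w9.png

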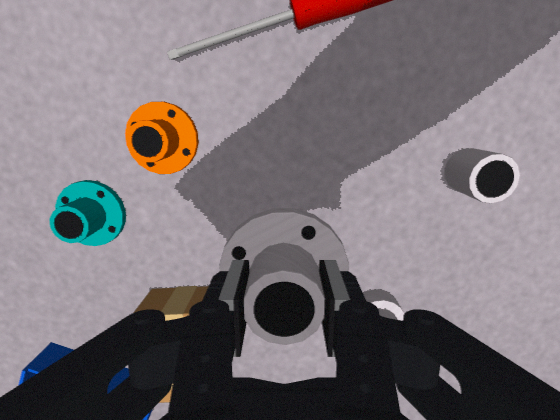

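apply_moves(targets=[0,-0.03,0.05,0,0,0,0,0,-0.08,0.14,0,0,0,0,0,-0.14,0.25,0,0,0,0,0,-0.2,0.36,0,0,0,0,0,-0.26,0.47,0,0,0,0,0,-0.32,0.58,0,0,0,0,0,-0.38,0.69,0,0,0,0,0,-0.44,0.8,0,0,0,0,0,-0.5,0.91,0,0,0,0,0,-0.54,0.98,0,0,0,0])

```text
clock: 10.57
eef_pos: [0.5652, -0.0307, 0.1598]
tool_rot: [-0.583, 0.397, 0.587, 0.396]
ft_force: [0.2, -0.3, -1.7]
grip_width: 0.0299
```

```bash
python3 -c "
from h import *
plan(case(-.06,0,.165),AZ)"
```

```text
clock 10.5667 p [ 0.5652 -0.0307  0.1598] toolx [-0.005  0.002 -1.   ] y az -158.29 F [ 0.16 -0.29 -1.71] w 0.0299
shift [-0.0204 -0.3461  0.5768] turn [ 0.0091  0.0066 -0.008 ]
```

apply_moves(targets=[0,-0.06,0.1,0,0,0,0,0,-0.12,0.2,0,0,0,0,0,-0.18,0.3,0,0,0,0,0,-0.24,0.4,0,0,0,0,0,-0.3,0.5,0,0,0,0,0,-0.34,0.57,0,0,0,0,0,-0.342,0.58,0,0,0,0,0,-0.342,0.58,0,0,0,0,0,-0.342,0.58,0,0,0,0])

```text
clock: 11.32
eef_pos: [0.5918, 0.1317, 0.1604]
tool_rot: [-0.584, 0.399, 0.586, 0.396]
ft_force: [-0.1, -0.1, -1.6]
grip_width: 0.0297
```

```bash
python3 -c "
from h import *
plan(case(-.06,0,.10),AZ);incase()
snap('wrist','w10')"
```

```text
clock 11.3167 p [0.5918 0.1317 0.1604] toolx [-0.004 -0.001 -1.   ] y az -158.4 F [-0.09 -0.11 -1.61] w 0.0297
shift [ 0.2415 -0.008   0.0125] turn [ 0.0051  0.0004 -0.008 ]
in case mm -58.3 3.1 160.4
```

View pics/w10.png

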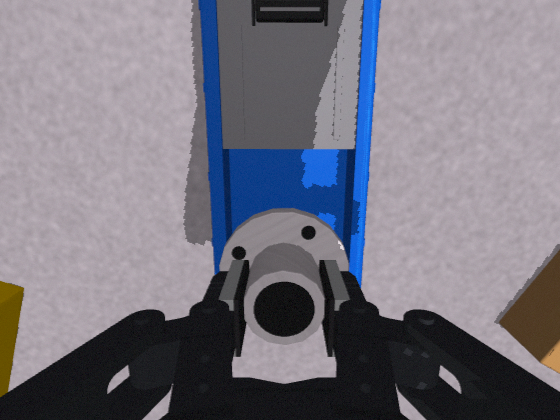

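apply_moves(targets=[0.04,-0.008,0.012,0,0,0,0,0.1,-0.008,0.012,0,0,0,0,0.16,-0.008,0.012,0,0,0,0,0.21,-0.008,0.012,0,0,0,0,0.24,-0.008,0.012,0,0,0,0,0.24,-0.008,0.012,0,0,0,0,0.24,-0.008,0.012,0,0,0,0])

```text
clock: 11.95
eef_pos: [0.5937, 0.1346, 0.1017]
tool_rot: [-0.584, 0.398, 0.585, 0.398]
ft_force: [0.9, 0.2, -1.1]
grip_width: 0.0302
```

```bash
python3 -c "
from h import *
plan(case(-.06,0,.0195),AZ);incase()
snap('wrist','w11')"
```

```text
clock 11.95 p [0.5937 0.1346 0.1017] toolx [-0.001 -0.    -1.   ] y az -158.5 F [ 0.93  0.24 -1.06] w 0.0302
shift [0.329  0.0041 0.0044] turn [ 0.0016  0.0004 -0.0025]
in case mm -61.1 1.1 101.7
```

View pics/w11.png

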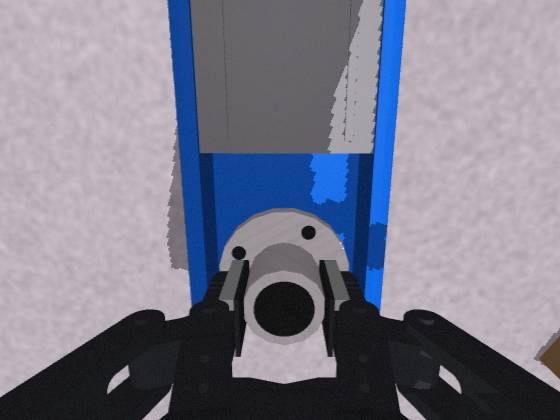

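apply_moves(targets=[0.04,0.004,0.004,0,0,0,0,0.1,0.004,0.004,0,0,0,0,0.16,0.004,0.004,0,0,0,0,0.2,0.004,0.004,0,0,0,0,0.24,0.004,0.004,0,0,0,0,0.27,0.004,0.004,0,0,0,0,0.29,0.004,0.004,0,0,0,0,0.29,0.004,0.004,0,0,0,0])

```text
clock: 12.67
eef_pos: [0.5921, 0.1357, 0.0286]
tool_rot: [-0.584, 0.398, 0.585, 0.397]
ft_force: [-0.9, 0.4, -2.1]
grip_width: 0.0302
```

```bash
python3 -c "
from h import *
plan(case(-.06,0,.0195),AZ);incase()"
```

```text
clock 12.6667 p [0.5921 0.1357 0.0286] toolx [-0.002 -0.    -1.   ] y az -158.44 F [-0.93  0.45 -2.06] w 0.0302
shift [ 0.0365 -0.     -0.002 ] turn [ 0.0037  0.0006 -0.0036]
in case mm -60.0 -0.5 28.6
```

apply_moves(targets=[0.01,0,0,0,0,0,0,0.02,0,0,0,0,0,0,0.028,0,0,0,0,0,0,0.034,0,0,0,0,0,0,0.034,0,0,0,0,0,0,0.034,0,0,0,0,0,0])

```text
clock: 13.17
eef_pos: [0.5928, 0.1358, 0.0214]
tool_rot: [0.585, -0.398, -0.585, -0.398]
ft_force: [0.3, -0.6, -1.4]
grip_width: 0.03
```

```bash
python3 -c "
from h import *
plan(case(-.06,0,.0185),AZ);incase()"
```

```text
clock 13.1667 p [0.5928 0.1358 0.0214] toolx [ 0.  0. -1.] y az -158.45 F [ 0.32 -0.63 -1.4 ] w 0.03
shift [ 0.0116  0.0028 -0.0014] turn [ 0.0036 -0.0001  0.0002]
in case mm -60.7 -0.4 21.4
```

Close to the floor, no contact yet. Lower a little more.

apply_moves(targets=[0.004,0,0,0,0,0,0,0.008,0,0,0,0,0,0,0.012,0,0,0,0,0,0,0.012,0,0,0,0,0,0])

```text
clock: 13.5
eef_pos: [0.5929, 0.1359, 0.0193]
tool_rot: [0.585, -0.397, -0.584, -0.398]
ft_force: [-2.5, -0.3, 3.1]
grip_width: 0.0302
```

```bash
python3 -c "
from h import *
plan(case(-.06,0,.0185),AZ);incase()"
```

```text
clock 13.5 p [0.5929 0.1359 0.0193] toolx [ 0.001  0.    -1.   ] y az -158.44 F [-2.52 -0.27  3.09] w 0.0302
shift [ 0.0031  0.0035 -0.0015] turn [ 0.0038 -0.0003  0.0016]
in case mm -60.9 -0.4 19.3
```

apply_moves(targets=[0,0,0,0,0,0,0.4,0,0,0,0,0,0,0.5,0,0,0,0,0,0,0.55,0,0,0,0,0,0,0.55,-0.02,0,0,0,0,0,0.55,-0.05,0,0,0,0,0,0.55,-0.1,0,0,0,0,0,0.55,-0.17,0,0,0,0,0,0.55,-0.26,0,0,0,0,0,0.55,-0.36,0,0,0,0,0,0.55,-0.46,0,0,0,0,0,0.55,-0.5,0,0,0,0,0,0.55])

```text
clock: 14.5
eef_pos: [0.5949, 0.1363, 0.1482]
tool_rot: [0.586, -0.396, -0.583, -0.4]
ft_force: [1.8, -0.3, 0.9]
grip_width: 0.047
```

```bash
python3 -c "
from h import *
plan(case(-.1,0,.26),AZ);incase()
snap('wrist','w12');im,d=snap('side','s12')
cv2.imwrite('pics/s12c.png',cv2.resize(im[100:220,200:360,::-1],None,fx=4,fy=4))"
```

```text
clock 14.5 p [0.5949 0.1363 0.1482] toolx [ 0.007  0.002 -1.   ] y az -158.45 F [ 1.76 -0.32  0.94] w 0.047
shift [-0.446  -0.1516 -0.0009] turn [ 0.0036 -0.0022  0.0142]
in case mm -62.9 -0.0 148.2
```

View pics/w12.png

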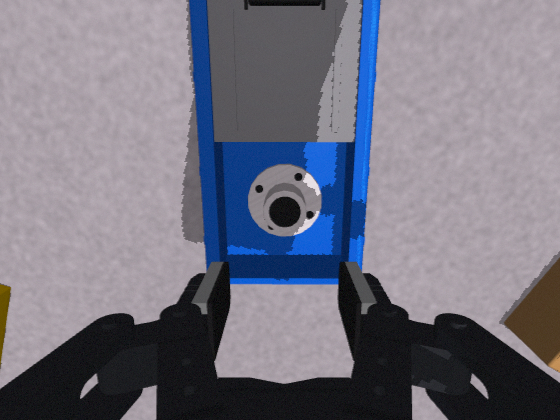

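View pics/s12c.png

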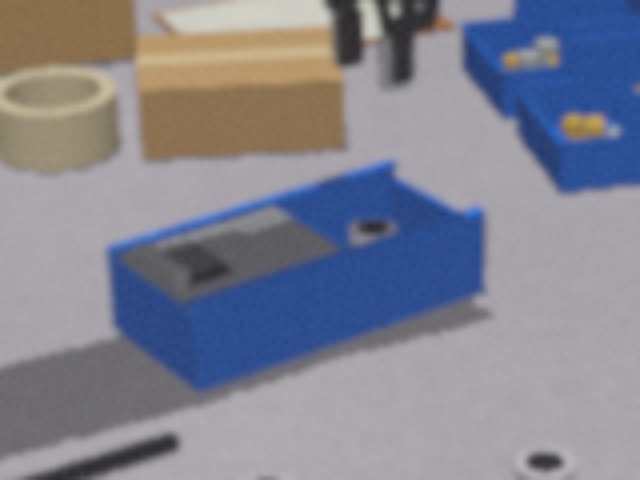

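```bash
python3 -c "
from h import *
z=np.load('pics/w12.npz')
for u,v in[(268,212),(285,190),(284,172),(256,215)]: 
  q=withdepth('wrist',u,v,z['d'][v,u],z);d=q[:2]-O;print((d@C).round(4),(d@N).round(4),q[2].round(4))
plan(case(.130,0,.14),AZ)"
```

```text
-0.0614 0.0115 0.0441
-0.0455 -0.0008 0.0423
-0.0372 -0.0001 0.0139
-0.0724 0.0227 0.014
clock 14.6 p [0.5947 0.1363 0.1465] toolx [ 0.006  0.001 -1.   ] y az -158.44 F [ 0.76 -0.53  0.29] w 0.0472
shift [0.0211 0.7709 0.0011] turn [ 0.0037 -0.0019  0.0127]
```

apply_moves(targets=[0,0.05,0,0,0,0,0,0,0.13,0,0,0,0,0,0,0.23,0,0,0,0,0,0,0.35,0,0,0,0,0,0,0.47,0,0,0,0,0,0,0.59,0,0,0,0,0,0,0.69,0,0,0,0,0,0,0.75,0,0,0,0,0,0,0.77,0,0,0,0,0,0,0.77,0,0,0,0,0,0,0.77,0,0,0,0,0])

```text
clock: 15.52
eef_pos: [0.4142, 0.0653, 0.1429]
tool_rot: [0.585, -0.398, -0.585, -0.398]
ft_force: [-0.3, -0.4, -0.3]
grip_width: -0.0002
```

```bash
python3 -c "
from h import *
plan(case(.130,0,.0615),AZ);incase()
snap('wrist','w13')"
```

```text
clock 15.5167 p [0.4142 0.0653 0.1429] toolx [ 0.  0. -1.] y az -158.45 F [-0.25 -0.41 -0.32] w -0.0002
shift [ 0.3256 -0.005   0.    ] turn [0.0036 0.0001 0.0006]
in case mm 131.3 0.0 142.9
```

View pics/w13.png

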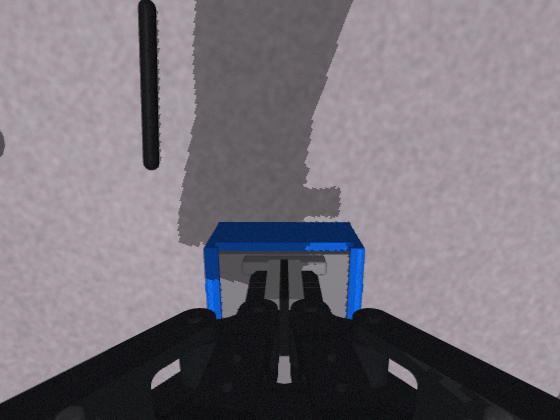

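apply_moves(targets=[0.05,0,0,0,0,0,0,0.11,0,0,0,0,0,0,0.17,0,0,0,0,0,0,0.22,0,0,0,0,0,0,0.26,0,0,0,0,0,0,0.29,0,0,0,0,0,0,0.31,0,0,0,0,0,0,0.325,0,0,0,0,0,0,0.325,0,0,0,0,0,0])

```text
clock: 16.32
eef_pos: [0.4137, 0.0652, 0.0615]
tool_rot: [-0.584, 0.398, 0.585, 0.397]
ft_force: [-0.4, -0.3, -0.4]
grip_width: 0.0001
```

```bash
python3 -c "
from h import *
plan(case(.015,0,.0615),AZ);incase()
snap('wrist','w14')"
```

```text
clock 16.3167 p [0.4137 0.0652 0.0615] toolx [-0.001 -0.    -1.   ] y az -158.44 F [-0.44 -0.3  -0.38] w 0.0001
shift [-0.0005 -0.4669 -0.0014] turn [ 0.004   0.0004 -0.0017]
in case mm 131.7 -0.1 61.5
```

View pics/w14.png

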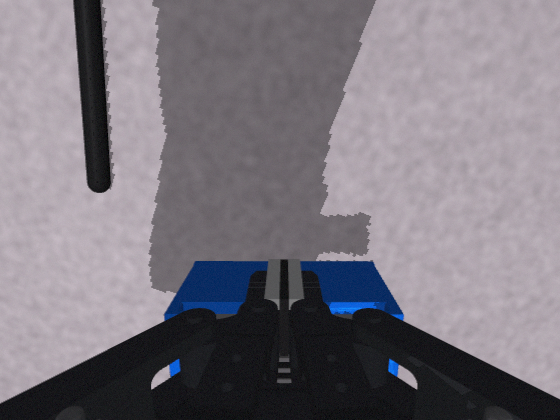

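apply_moves(targets=[0,-0.02,0,0,0,0,0,0,-0.05,0,0,0,0,0,0,-0.08,0,0,0,0,0,0,-0.11,0,0,0,0,0,0,-0.15,0,0,0,0,0,0,-0.19,0,0,0,0,0,0,-0.23,0,0,0,0,0,0,-0.27,0,0,0,0,0,0,-0.31,0,0,0,0,0,0,-0.35,0,0,0,0,0,0,-0.39,0,0,0,0,0,0,-0.42,0,0,0,0,0])

```text
clock: 17.37
eef_pos: [0.5115, 0.1036, 0.062]
tool_rot: [-0.584, 0.398, 0.585, 0.397]
ft_force: [-3.8, -2.5, 3.1]
grip_width: 0.0003
```

```bash
python3 -c "
from h import *
plan(case(.013,0,.0615),AZ);incase()
snap('wrist','w15')"
```

```text
clock 17.3667 p [0.5115 0.1036 0.062 ] toolx [-0.002 -0.001 -1.   ] y az -158.45 F [-3.84 -2.52  3.13] w 0.0003
shift [ 0.002  -0.0549 -0.0004] turn [ 0.0035 -0.001  -0.0038]
in case mm 26.7 -0.1 62.0
```

View pics/w15.png

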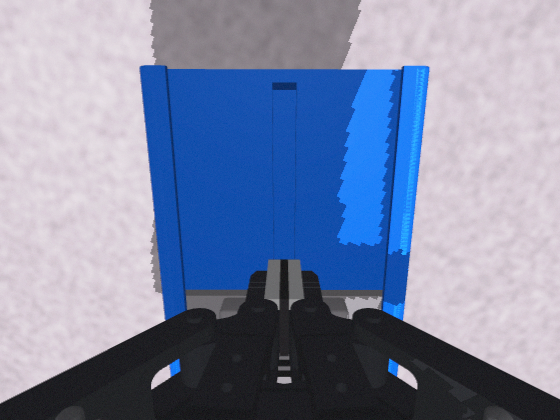

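apply_moves(targets=[0,-0.01,0,0,0,0,0,0,-0.02,0,0,0,0,0,0,-0.03,0,0,0,0,0,0,-0.04,0,0,0,0,0,0,-0.048,0,0,0,0,0,0,-0.056,0,0,0,0,0,0,-0.056,0,0,0,0,0])

```text
clock: 18.0
eef_pos: [0.5234, 0.1085, 0.0618]
tool_rot: [-0.584, 0.398, 0.585, 0.397]
ft_force: [-4.5, -2.0, 2.7]
grip_width: -0.0001
```

```bash
python3 -c "
from h import *
incase();im,d=snap('side','s16');im2,d=snap('scene','c16')
cv2.imwrite('pics/s16c.png',np.hstack([cv2.resize(a,(400,300)) for a in (im[100:220,200:360,::-1],im2[150:250,320:450,::-1])]))"
```

```text
in case mm 13.9 -0.3 61.8
```

View pics/s16c.png

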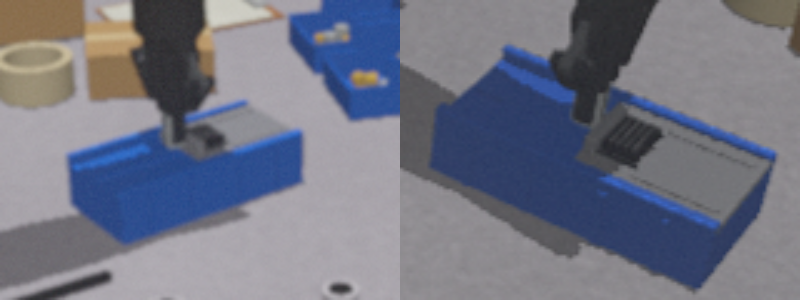

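apply_moves(targets=[0,-0.01,0,0,0,0,0,0,-0.02,0,0,0,0,0,0,-0.02,0,0,0,0,0,0,-0.02,0,0,0,0,0])

```text
clock: 18.43
eef_pos: [0.5234, 0.1085, 0.0615]
tool_rot: [-0.582, 0.401, 0.587, 0.394]
ft_force: [-14.6, -6.9, 10.7]
grip_width: 0.0002
```

```bash
python3 -c "
from h import *
incase();plan(case(.025,0,.2),AZ)"
```

```text
in case mm 13.8 -0.3 61.5
clock 18.4333 p [0.5234 0.1085 0.0615] toolx [-0.011 -0.004 -1.   ] y az -158.48 F [-14.59  -6.91  10.73] w 0.0002
shift [-0.5535  0.0511 -0.0012] turn [ 0.0023 -0.0002 -0.023 ]
```

apply_moves(targets=[0,0.02,0,0,0,0,0,0,0.05,0,0,0,0,0,-0.03,0.05,0,0,0,0,0,-0.12,0.05,0,0,0,0,0,-0.25,0.05,0,0,0,0,0,-0.4,0.05,0,0,0,0,0,-0.55,0,0,0,0,0,0,-0.7,-0.1,0,0,0,0,0,-0.8,-0.22,0,0,0,0,0,-0.8,-0.32,0,0,0,0,0,-0.8,-0.32,0,0,0,0,0,-0.8,-0.32,0,0,0,0,0])

```text
clock: 19.43
eef_pos: [0.6049, 0.1409, 0.2621]
tool_rot: [0.585, -0.397, -0.584, -0.398]
ft_force: [0.2, -0.2, -1.5]
grip_width: 0.0002
```

```bash
cat > f.py <<'E'
from h import *
im,d=snap('wrist','w17');z=np.load('pics/w17.npz')
snap('scene','c17')
incase()
g=cv2.cvtColor(im,cv2.COLOR_RGB2GRAY)
def pt(u,v):
    q=withdepth('wrist',u,v,d[v,u],z);e=q[:2]-O;return (e@C*1000).round(1),(e@N*1000).round(1),(q[2]*1000).round(1)
# height profile down the case centre line
P,T=Tof('wrist',z)
for xc in range(-116,14,6):
    w=np.r_[case(xc/1000,0.004,.06),1];c=np.linalg.inv(T)@w
    u=int(round(P['cx']+P['fx']*c[0]/-c[2]));v=int(round(P['cy']-P['fy']*c[1]/-c[2]))
    if 0<=u<560 and 0<=v<420: print(u,v,pt(u,v))
E
python3 f.py
```

```text
in case mm -71.7 -0.6 261.7
279 228 (np.float64(-134.8), np.float64(4.8), np.float64(1.5))
279 223 (np.float64(-110.9), np.float64(4.1), np.float64(58.4))
279 217 (np.float64(-104.7), np.float64(4.1), np.float64(57.6))
279 211 (np.float64(-98.6), np.float64(4.1), np.float64(57.0))
279 206 (np.float64(-93.4), np.float64(4.1), np.float64(56.5))
279 200 (np.float64(-86.7), np.float64(4.1), np.float64(58.3))
279 194 (np.float64(-80.7), np.float64(4.1), np.float64(57.6))
279 188 (np.float64(-74.5), np.float64(4.0), np.float64(58.1))
279 182 (np.float64(-68.3), np.float64(4.0), np.float64(58.9))
279 176 (np.float64(-62.5), np.float64(4.0), np.float64(58.1))
279 170 (np.float64(-56.6), np.float64(4.0), np.float64(57.5))
279 164 (np.float64(-50.6), np.float64(4.0), np.float64(58.4))
279 157 (np.float64(-43.9), np.float64(4.0), np.float64(57.8))
279 151 (np.float64(-38.0), np.float64(4.0), np.float64(58.4))
279 145 (np.float64(-31.4), np.float64(3.8), np.float64(69.1))
279 138 (np.float64(-25.1), np.float64(3.8), np.float64(67.7))
279 132 (np.float64(-19.6), np.float64(3.8), np.float64(69.2))
279 125 (np.float64(-13.4), np.float64(3.8), np.float64(68.8))
279 119 (np.float64(-8.0), np.float64(3.8), np.float64(68.8))
279 112 (np.float64(-1.9), np.float64(3.8), np.float64(71.6))
279 105 (np.float64(5.6), np.float64(4.6), np.float64(6.0))
279 99 (np.float64(11.7), np.float64(4.6), np.float64(6.5))
```

View pics/w17.png

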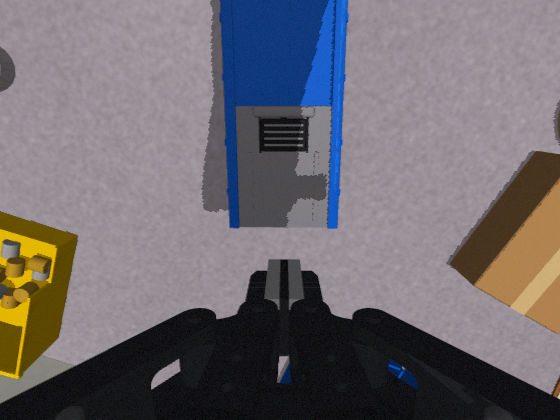

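View pics/c17.png

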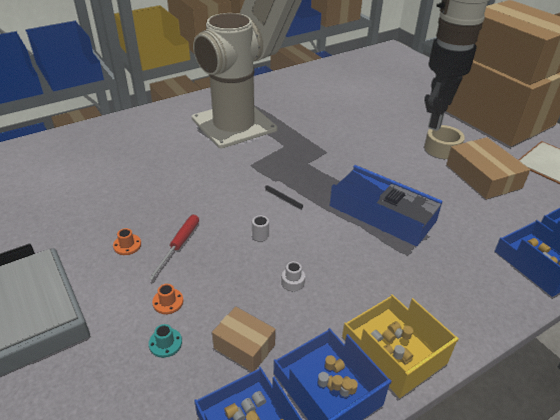

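```bash
python3 -c "
from workcell import bot
print(bot.job_done())"
```

```text
the job is handed in; nothing more can be done
None
```

The flange is in the case with the cover shut and the tab back up, and I handed the job in at about 19.5 s on the robot's clock (limit 61 s).

**What I did:** I pressed the tab with the closed fingers, at about 7 N, and slid the cover open to its stop. Then I took the bare-metal flange by its neck, set it plate down on the compartment floor, and pushed the rib back until the cover stopped.

**Checks before handing in:**
- **Open stop:** the push rose to about 14 N with no further travel.
- **Flange:** measured inside the compartment, the plate top was about 14 mm and the neck top about 43 mm above the bench, where 13 and 43 mm were expected. It stands upright, about 60 mm from the case's centre toward the closed end.
- **Shut stop:** the push rose to about 16 N with no further travel.
- **Tab:** it stands about 10–11 mm above the cover, as it should when up. I did not tug the cover to test the catch.
- **Sleeve and reducer:** they look unmoved in the last picture.
- **Robot:** clear of everything when the job went in.

**Disagreements:** the first case position from the scene camera was about 4–5 mm off the wrist camera's. I used the wrist figure because it matched the given case sizes. The wrist camera's heights read 1–2 mm high throughout.

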